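Tip two steel balls from a loading chute into the narrow-necked jar

ROBOT

A 7-joint arm with a two-finger parallel gripper is mounted at the origin on the work surface. World frame = base frame: x ahead of the robot, y to its left, z up, the work surface at z = 0. Lengths are in m, angles in rad, forces in N, time in s.
With the tool pointing down it reaches from about 0.425 to 1.025 m from the base axis. Payload 9.4 kg.
Tool frame: the origin (TCP) lies at the very end of the fingers, on their centre line; the grasp point (between the pads) lies 19 mm behind it; z points along the fingers, y is the direction in which the jaws open and shut (so a half turn about z gives the same grasp; the last joint's range is limited). The gripper opens to 93 mm and grips with 3 to 60 N. Pads are 15 mm wide; open, the fingers measure 128 mm over their backs; the gripper's body (75 mm by 188 mm) begins 65 mm behind the grasp point.
Start: joints at [1.241, 0.599, -0.003, 1.599, 0.002, 0.943, -0.08], TCP at [0.181, -0.702, 0.219] pointing down, gripper open.
Joint ranges: [-2.57, 2.57], [-0.35, 1.97], [-1.29, 1.29], [0.11, 2.56], [-1.05, 4.19], [0.11, 1.86], [-2.63, 2.63]. Speed limits (rad/s): [2.22, 2.22, 3.01, 3.01, 3.14, 3.14, 3.14].

INTERFACE

Orientations are given as a unit quaternion [x, y, z, w].
In Python, from bench import manip, inverse_kinematics, status, viewer gives the robot as it stands. Calls block until the motion is done:
- manip.movep(position, orientation): joint-space move of the TCP to a pose.
- manip.move_linear(position, orientation=None, rate=0.15): straight line of the TCP; orientation=None keeps the orientation; rate is the mean speed in m/s.
- manip.move_j(angles): joint-space move.
- manip.open_gripper() and manip.grasp(): open the fingers fully, or close them until they stop; the grip force is fixed at half the most.
- manip.pause(seconds).
- inverse_kinematics(position, orientation): joint angles nearest the present ones, or None.
- status.sense(): the state.
- viewer.camera(name): name is "scene" or "top" or "wrist"; returns the picture (420x560x3 uint8, red, green, blue); there is no depth.
- viewer.camera_params(name): a dict with "fx", "fy", "cx", "cy" (pixels), "origin" and "rotation" of the camera in the world; the wrist camera has in their place "hand_eye" (4x4, takes a point from camera to tool coordinates, whose origin is the TCP and whose axes are the flange's). Camera axes: x right, y up, looking along -z (the intrinsics and any distortion apply to the point x, -y, -z); pixel columns grow to the right and rows downward; lengths in m; the calibration is good to about 2 mm. A picture is of the moment at which its call begins: read the wrist's pose just before it. camera_params takes no time and is no camera call.
A pose or a line that the arm cannot do raises manip.Unreachable and nothing moves.
- manip.sign_off(): hands the job in, once; it reports no verdict.
The state is a dict: "time": time; "q": joint angles; "joint_velocities": joint speeds; "effort": joint torques, N m; "position": TCP position; "eef_rot": TCP orientation; "ft_force": force on the tool from outside, world axes, zero at the start; "wrist_torque": the same for the moment, N m; "width": finger opening in m.
Only numpy, scipy, OpenCV 4.12 (cv2) and the standard library are available. Lean on these libraries where they do the work, as an engineer would, in place of code of your own. Each camera call takes 0.05 s, during which the arm holds its last target. There are 200 camera calls.

TASK

For the density lesson, pick up the white loading chute in which two steel balls are lying, hold the outlet in its nose just above the mouth of the open narrow-necked jar, and tip the chute nose-down so that both balls run through it and drop into the jar. Then set the empty chute back down upright on the desk, leaving the jar standing where it was.

Things in the scene. Friction and masses are not known exactly. Their poses are not given: they have to be found in the camera images.
- chute_grip (a point): Middle of the grip fin (14 thick in y, 44 in x, 46 mm tall) on the white chute: a trough 196 x 26 x 38 mm, 0.16 kg. This point is 66 mm above the desk and underside; x to the nose, z up. Floor rises 6 deg to the nose: upright, the balls stay at the closed rear. Drop outlet 28 x 20 mm in the nose's underside: centre x +81, z -66 mm; nose's low front edge x +98. Balls run out at 25 deg nose-down.
- jar_mouth (a point): Centre of the mouth, level with the rim, of the open narrow-necked amber glass jar (loose, 0.3 kg); z up, 85 mm above the desk. Body 82 mm wide, 55 mm high, then a neck of 54 mm outer, 46 mm inner diameter. It stands left or right; a straight wide beaker of the same glass and height stands on the other side, and a like jar with a black cap farther off: neither is wanted.
- ball1_center (a point): Centre of the first steel ball, 16 mm in diameter, 16 g, lying loose at the rear end of the chute.
- ball2_center (a point): Centre of the second steel ball, the same size, just ahead of the first in the chute.
Things that resemble listed ones, but are neither listed nor needed, are in the scene too. What is shaped like the part that bears chute_grip but blue is not meant.

How it is judged:
By the outcome, as a careful person would: the job done as asked, in the order asked, and still so for the second after the job is handed in, with the robot touching nothing.
It also fails if it takes over 45 s, if anything falls off the work surface, if the arm or the gripper's body presses on something with over 40 N, if the wrist force passes 120 N, or if a joint passes its speed limit or range.

## Working session

There is one attempt and no reset: what is moved stays moved. The work goes in short steps, each a Python script; the robot and the scene stay as the last script left them, time stands still between calls to the robot, and variables do not carry over. Pictures are saved under pics/ and viewed, about 8 in all and at most 12, crops included, and the job is handed in when it is done.

```bash
mkdir -p pics; ls; python3 - <<'E'
from bench import manip, inverse_kinematics, status, viewer
import cv2, numpy as np
for n in ("scene","top"):
    im=viewer.camera(n); cv2.imwrite(f"pics/{n}0.png",cv2.cvtColor(im,cv2.COLOR_RGB2BGR)); print(n,viewer.camera_params(n))
print(viewer.camera_params("wrist")); print(status.sense())
E
```

```text
pics
scene {'fx': 408.0505142080936, 'fy': 408.0505142080936, 'cx': 287.21025435703524, 'cy': 205.4805424943461, 'origin': array([0.90157713, 0.50163553, 0.62380041]), 'rotation': array([0.11365782, 0.38881533, 0.87566949, 0.26288302])}
top {'fx': 454.6903528204311, 'fy': 454.6903528204311, 'cx': 282.67108972722104, 'cy': 214.32805683224095, 'origin': array([ 4.42319331e-01, -5.34831359e-04,  8.55914680e-01]), 'rotation': array([-0.05230765,  0.07321418,  0.71026654, -0.69815832])}
{'fx': 347.17360039399153, 'fy': 347.17360039399153, 'cx': 277.6207639335658, 'cy': 211.55908998638492, 'hand_eye': array([[-3.68868186e-04,  9.59149174e-01,  2.82900560e-01,
         7.95803310e-02],
       [ 9.99999725e-01,  1.71693890e-04,  7.21766093e-04,
         6.00500775e-05],
       [ 6.43709055e-04,  2.82900748e-01, -9.59148973e-01,
        -1.65578822e-01],
       [ 0.00000000e+00,  0.00000000e+00,  0.00000000e+00,
         1.00000000e+00]])}
{'time': 0.1, 'q': array([ 1.24126937,  0.60002736, -0.00256423,  1.60006007,  0.00180785,
        0.94289771, -0.07979541]), 'joint_velocities': array([ 0.00104139, -0.00213712,  0.00062238, -0.00128655, -0.00192138,
        0.00159207,  0.00058636]), 'effort': array([ 5.04967102e-03, -7.66559315e+01,  1.50235914e+00, -2.52937889e+01,
       -5.23011375e-02,  1.36614745e-02,  1.04645735e-04]), 'position': array([ 0.18123865, -0.70152336,  0.21785522]), 'eef_rot': array([ 9.92014856e-01,  1.26119160e-01, -1.49013165e-04, -6.78967286e-04]), 'ft_force': array([ 0.04768744,  0.05861276, -0.17658712]), 'wrist_torque': array([ 0.01845313, -0.03154463, -0.02790519]), 'width': 0.0928008101636313}
```

View pics/top0.png

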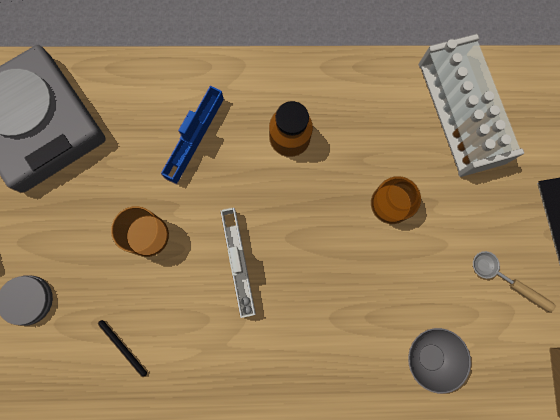

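View pics/scene0.png

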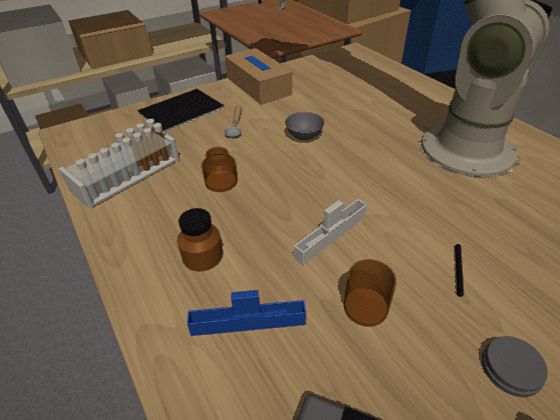

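Top view: the white chute runs from its rear with the balls (~246,300) to its nose outlet (~229,213). The open narrow-necked jar is at the right (~396,200), the beaker at the left (~140,232), and the capped jar and blue chute are farther off. I'll enlarge the chute and the jar.

```bash
python3 - <<'E'
import cv2, numpy as np
t=cv2.imread("pics/top0.png"); s=cv2.imread("pics/scene0.png")
def crop(im,x,y,w,h,k): 
    return cv2.resize(im[y:y+h,x:x+w],None,fx=k,fy=k,interpolation=cv2.INTER_CUBIC)
# top chute: x190+, y200+ ; k=5 
a=crop(t,200,200,65,120,5)     #325x600
b=crop(t,360,165,75,60,5)     #375x300
c=crop(s,195,140,75,60,5)  
cv2.imwrite("pics/crop0.png",np.hstack([a,np.vstack([b,c])]))
E
```

```text
(no output)
```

View pics/crop0.png

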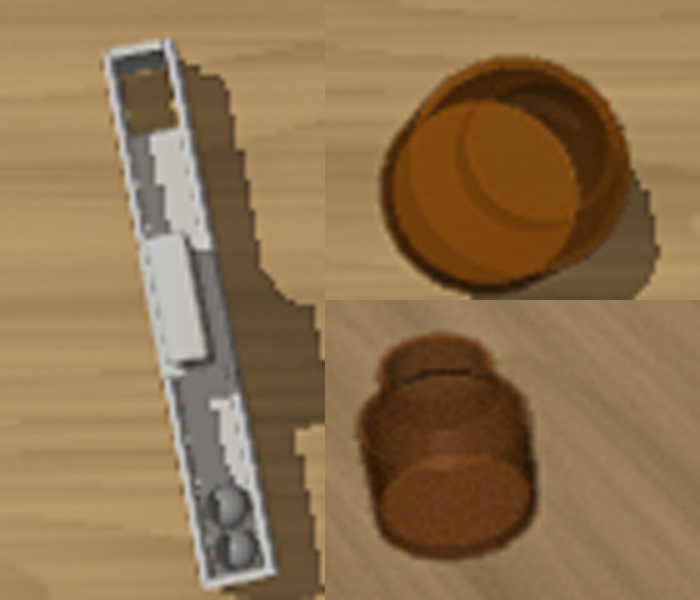

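The crop shows the chute's top rim corners, the fin top and both balls at the rear. The jar's neck rim in the scene view is centred near (217,151). Next I compute positions.

```bash
cat > h.py <<'E'
from bench import manip, inverse_kinematics, status, viewer
import cv2, numpy as np
from scipy.spatial.transform import Rotation as R
def campose(n):
    p=viewer.camera_params(n)
    if n=="wrist":
        s=status.sense(); T=np.eye(4); T[:3,:3]=R.from_quat(s["eef_rot"]).as_matrix(); T[:3,3]=s["position"]
        M=T@p["hand_eye"]; return M[:3,3],M[:3,:3],p
    return np.array(p["origin"]),R.from_quat(p["rotation"]).as_matrix(),p
def ray(px,c):
    o,Rm,p=c
    return o,Rm@np.array([(px[0]-p["cx"])/p["fx"],-(px[1]-p["cy"])/p["fy"],-1.])
def atz(px,z,c):
    o,d=ray(px,c); return (o+d*(z-o[2])/d[2])
def proj(P,c):
    o,Rm,p=c; v=(np.asarray(P)-o)@Rm
    return np.array([p["cx"]-p["fx"]*v[...,0]/v[...,2],p["cy"]+p["fy"]*v[...,1]/v[...,2]]).T
E
python3 - <<'E'
from h import *
t=campose("top"); s=campose("scene")
pt=lambda u,v:(200+u/5-.4,200+v/5-.4)
cor=[atz(pt(*c),.038,t) for c in ((105,55),(172,40),(273,573),(207,587))]
fin=[atz(pt(*c),.089,t) for c in ((143,240),(185,232),(208,358),(165,368))]
print(np.round(cor,4),np.mean(cor,0)); print(np.round(fin,4),np.mean(fin,0))
d=(cor[0]+cor[1]-cor[2]-cor[3])/2; print("len,yaw",np.linalg.norm(d),np.degrees(np.arctan2(d[1],d[0])))
print("mouth scene",atz((217.3,150.7),.085,s),"base scene",atz((195+(458-325)/5-.4,140+(507-300)/5-.4),.0,s),"base top",atz((360+(485-325)/5-.4,165+193/5-.4),0,t))
E
```

```text
[[0.5977 0.0868 0.038 ]
 [0.6029 0.0625 0.038 ]
 [0.4117 0.0272 0.038 ]
 [0.4074 0.0504 0.038 ]] [0.5048904  0.05672912 0.038     ]
[[0.5243 0.0683 0.089 ]
 [0.5268 0.0542 0.089 ]
 [0.4843 0.0466 0.089 ]
 [0.4813 0.061  0.089 ]] [0.50415646 0.057527   0.089     ]
len,yaw 0.194096189956406 10.641825223305759
mouth scene [ 0.60909917 -0.24352538  0.085     ] base scene [ 0.61226367 -0.23868667  0.        ] base top [ 0.6146889 -0.2387533  0.       ]
```

```bash
cat >> h.py <<'E'
def C(yaw,th=0): return R.from_euler("ZY",[yaw,th],degrees=True)
def tool(yaw,th=0,flip=False):
    return (C(yaw,th)*R.from_euler("z",180*flip,degrees=True)*R.from_euler("x",180,degrees=True)).as_quat()
G=np.array([.019,.019])
def tcp(grip,yaw,th=0): # TCP for a given chute_grip world point: 19 mm below it on tool axis
    return np.asarray(grip)+C(yaw,th).apply([0,0,-.019])
OUT=np.array([.081,0,-.066])
def grip_for_outlet(o,yaw,th=0): return np.asarray(o)-C(yaw,th).apply(OUT)
E
sed -i '/^G=/d' h.py
python3 - <<'E'
from h import *
m=np.array([.610,-.242,.085])
for fl in (0,1):
  for yaw in (10.6,-21.5,-60,30):
    for th in (0,20,35,40):
      g=grip_for_outlet(m+[0,0,.022],yaw,th); q=inverse_kinematics(tcp(g,yaw,th),tool(yaw,th,fl))
      print(fl,yaw,th,None if q is None else np.round(q,2))
  print("pick",inverse_kinematics(tcp([.5045,.057,.066],10.6),tool(10.6,0,fl)))
manip.movep([.61,-.242,.27],tool(-21.5,0,True) if False else tool(10,0))
c=campose("wrist"); im=viewer.camera("wrist"); cv2.imwrite("pics/w1.png",cv2.cvtColor(im,cv2.COLOR_RGB2BGR))
np.savez("w1.npz",o=c[0],R=c[1])
th=np.linspace(0,2*np.pi,9)[:-1]
print(status.sense()["time"],status.sense()["q"],"pred",proj(m,c))
E
```

```text
0 10.6 0 [ 0.37  0.52 -0.02  1.98  0.02  0.65 -1.05]
0 10.6 20 [ 0.2   0.64  0.09  1.71  0.11  1.12 -1.17]
0 10.6 35 [ 0.12  0.77  0.15  1.5   0.14  1.44 -1.19]
0 10.6 40 [ 0.1   0.82  0.17  1.43  0.15  1.54 -1.19]
0 -21.5 0 [ 0.2   0.51  0.12  2.01 -0.1   0.63 -1.57]
0 -21.5 20 [ 0.2   0.65  0.17  1.69 -0.12  1.16 -1.53]
0 -21.5 35 [ 0.2   0.8   0.21  1.45 -0.14  1.53 -1.51]
0 -21.5 40 [ 0.2   0.85  0.22  1.37 -0.15  1.64 -1.5 ]
0 -60 0 [-0.02  0.54  0.32  1.98 -0.27  0.66 -2.15]
0 -60 20 [ 0.19  0.64  0.26  1.72 -0.4   1.12 -1.97]
0 -60 35 [ 0.27  0.77  0.28  1.53 -0.48  1.45 -1.88]
0 -60 40 [ 0.29  0.82  0.29  1.46 -0.51  1.56 -1.86]
0 30 0 [ 0.45  0.54 -0.09  1.93  0.08  0.68 -0.74]
0 30 20 [ 0.2   0.62  0.05  1.73  0.24  1.05 -0.95]
0 30 35 [ 0.07  0.73  0.13  1.58  0.3   1.33 -1.01]
0 30 40 [ 0.03  0.78  0.16  1.53  0.32  1.41 -1.01]
pick [-0.26056881  0.62279358  0.05229934  2.22906983 -0.10614981  0.29192946
 -1.50217659]
1 10.6 0 [ 0.87  0.63 -0.78  1.94  0.61  0.82  1.51]
1 10.6 20 [ 0.72  0.76 -0.79  1.67  0.59  1.33  1.48]
1 10.6 35 [ 0.61  0.89 -0.8   1.46  0.6   1.69  1
[... 211 characters left out ...]
1.62  1.1 ]
1 -21.5 40 [ 0.67  0.94 -0.74  1.32  0.32  1.74  1.1 ]
1 -60 0 [ 0.55  0.57 -0.52  1.94  0.41  0.74  0.31]
1 -60 20 [ 0.74  0.71 -0.66  1.68  0.16  1.1   0.6 ]
1 -60 35 [ 0.8   0.85 -0.69  1.48  0.05  1.37  0.69]
1 -60 40 [ 0.81  0.89 -0.7   1.42  0.02  1.46  0.71]
1 30 0 [ 1.06  0.78 -1.1   1.89  0.83  1.02  1.68]
1 30 20 [ 0.84  0.87 -1.1   1.69  0.85  1.49  1.59]
1 30 35 [ 0.7   0.98 -1.1   1.53  0.89  1.82  1.53]
1 30 40 [ 0.59  0.94 -0.92  1.48  0.82  1.82  1.6 ]
pick [ 0.14309509  0.67059777 -0.53259652  2.20311766  0.78539689  0.46258813
  0.7363054 ]
2.4 [ 0.33805526  0.46712409 -0.06709396  1.70893675  0.03726279  0.96691588
 -1.14103777] pred [276.54323754 188.69210608]
```

View pics/w1.png

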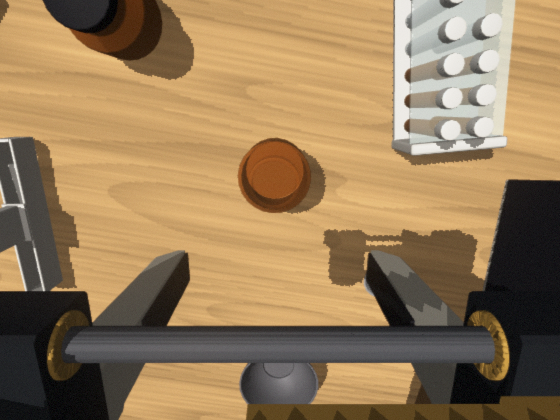

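The wrist picture shows the open jar at (275,176), against a prediction of (276,189). I'll enlarge it and overlay hypothesised rings.

```bash
python3 - <<'E'
from h import *
im=cv2.imread("pics/w1.png"); c=campose("wrist")
a=np.linspace(0,2*np.pi,60)
k=7; x0,y0,w,h=225,125,100,100
cr=cv2.resize(im[y0:y0+h,x0:x0+w],None,fx=k,fy=k,interpolation=cv2.INTER_CUBIC)
cr=np.clip(cr.astype(float)*1.6,0,255).astype(np.uint8)
both=[cr.copy()]
for (xy,rad,z,col) in [((.61,-.242),.027,.085,(255,255,0)),((.61,-.242),.041,0,(0,255,0))]:
    P=np.c_[xy[0]+rad*np.cos(a),xy[1]+rad*np.sin(a),np.full(60,z)]
    p=(proj(P,c)-[x0,y0]+.5)*k
    cv2.polylines(cr,[p.astype(np.int32)],True,col,1)
for p in ((275,176),): print(atz(p,.085,c),atz(p,.055,c),atz(p,0,c))
t=cv2.imread("pics/top0.png"); 
cv2.imwrite("pics/w1c.png",cr[:600])
E
```

```text
[ 0.62281277 -0.23807801  0.085     ] [ 0.61723678 -0.2388089   0.055     ] [ 0.60701414 -0.24014887  0.        ]
```

View pics/w1c.png

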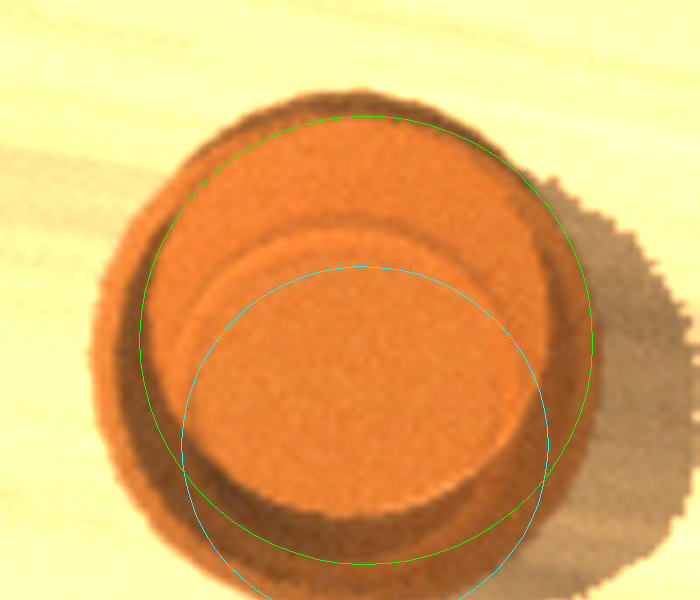

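The jar's inner bottom (274,170), the shoulder/rim arcs and the two other cameras agree on a mouth near (0.614,-0.240). I'll go and grasp the chute.

```bash
python3 - <<'E'
from h import *
g=np.array([.5045,.057,.066]); y=10.6
manip.movep(tcp(g+[0,0,.12],y),tool(y))
manip.move_linear(tcp(g,y),rate=.12)
print(status.sense()["position"])
manip.grasp(); s=status.sense(); print("width",s["width"],s["time"],s["position"])
manip.move_linear(tcp(g+[0,0,.12],y),rate=.1)
s=status.sense(); print(s["width"],s["time"],s["ft_force"],s["wrist_torque"])
for n in ("wrist","top"):
    cv2.imwrite(f"pics/{n}2.png",cv2.cvtColor(viewer.camera(n),cv2.COLOR_RGB2BGR))
a=cv2.imread("pics/wrist2.png"); b=cv2.imread("pics/top2.png")
cv2.imwrite("pics/lift.png",np.hstack([cv2.resize(a,(400,300)),cv2.resize(b[120:330,150:430],(400,300))]))
E
```

```text
[0.50481798 0.05694844 0.0474926 ]
width 0.014262647573475722 6.0083 [0.50437141 0.05697973 0.04687927]
0.013728029929969545 7.3583 [-0.17254675  0.93404311 -1.63510827] [ 0.06278972 -0.04349965  0.01343246]
```

View pics/lift.png

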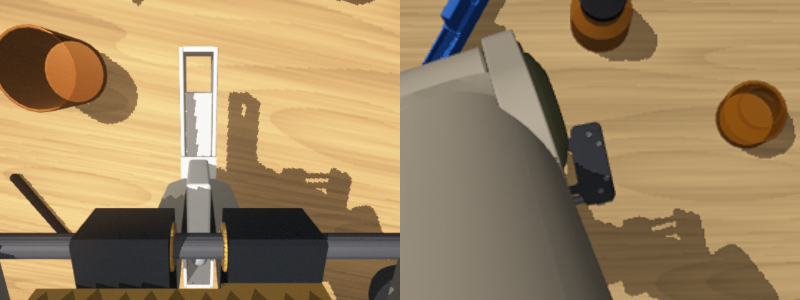

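The chute is lifted level, in line with the jaws, with its outlet visible at the nose. I'll carry it over the jar and check alignment through the outlet.

```bash
python3 - <<'E'
from h import *
c=campose("wrist"); s=status.sense(); y=10.6
gp=s["position"]+[0,0,.019]
print("pred nose corners",[proj(gp+C(y).apply([.098,k*.013,-.028]),c)*.714 for k in (1,-1)])
m=np.array([.614,-.240,.085])
g=grip_for_outlet(m+[0,0,.035],y)
p=tcp(g,y); 
manip.move_linear([p[0],p[1],s["position"][2]],rate=.15)
manip.move_linear(p,rate=.08)
s=status.sense(); print(s["time"],s["position"],p,s["width"])
c=campose("wrist"); im=cv2.cvtColor(viewer.camera("wrist"),cv2.COLOR_RGB2BGR); cv2.imwrite("pics/w3.png",im)
a=np.linspace(0,2*np.pi,60)
k=4; u=proj(m,c); x0,y0=int(u[0])-50,max(0,int(u[1])-70)
def ring(img,c,k,x0,y0):
    P=np.c_[m[0]+.027*np.cos(a),m[1]+.027*np.sin(a),np.full(60,.085)]
    cv2.polylines(img,[((proj(P,c)-[x0,y0]+.5)*k).astype(np.int32)],True,(255,255,0),1)
A=cv2.resize(im[y0:y0+140,x0:x0+100],None,fx=k,fy=k,interpolation=cv2.INTER_CUBIC); ring(A,c,k,x0,y0)
im=cv2.cvtColor(viewer.camera("scene"),cv2.COLOR_RGB2BGR); cv2.imwrite("pics/s3.png",im)
c=campose("scene"); x1,y1=180,80
B=cv2.resize(im[y1:y1+140,x1:x1+100],None,fx=k,fy=k,interpolation=cv2.INTER_CUBIC); ring(B,c,k,x1,y1)
cv2.imwrite("pics/over.png",np.hstack([A,B])); print(x0,y0)
E
```

```text
pred nose corners [array([178.50984772,  48.56136833]), array([218.26229354,  48.54623205])]
9.95 [ 0.53446093 -0.254657    0.16710053] [ 0.53438224 -0.25490006  0.167     ] 0.013615868878307442
228 37
```

View pics/over.png

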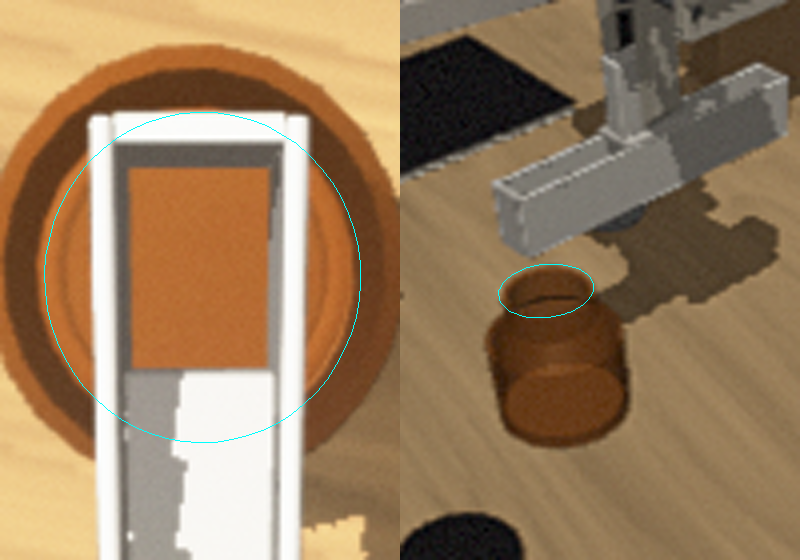

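The rim ring fits the neck in both views, and the outlet sits centred over the mouth. Now I tip.

```bash
python3 - <<'E'
from h import *
y=10.6; m=np.array([.614,-.240,.085])
for th in (8,16,24,31,38):
    o=m+[0,0,.035-.016*th/38]
    manip.move_linear(tcp(grip_for_outlet(o,y,th),y,th),tool(y,th),rate=.06)
s=status.sense(); print(s["time"],s["position"],s["width"],s["ft_force"])
manip.pause(1.0)
print(status.sense()["ft_force"])
A=cv2.cvtColor(viewer.camera("wrist"),cv2.COLOR_RGB2BGR); cv2.imwrite("pics/w4.png",A)
B=cv2.cvtColor(viewer.camera("scene"),cv2.COLOR_RGB2BGR); cv2.imwrite("pics/s4.png",B)
cv2.imwrite("pics/tip.png",np.hstack([cv2.resize(A,(400,300)),cv2.resize(B[80:230,150:350],(400,300),interpolation=cv2.INTER_CUBIC)]))
E
```

```text
11.6833 [ 0.57902772 -0.24683307  0.19041746] 0.013871110131019314 [ 0.07101548 -0.30182361 -0.85183519]
[-0.38367185  0.91430911 -3.23567825]
```

View pics/tip.png

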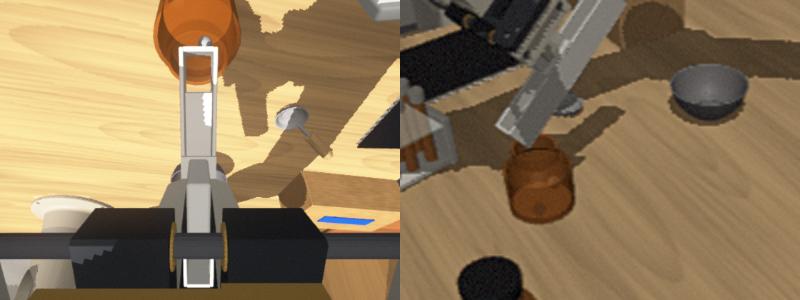

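One ball shows inside the jar (scene crop ~540,208), and a ball also shows near the nose at (205,42) in the wrist view. I'll enlarge to find the second.

```bash
python3 - <<'E'
from h import *
manip.pause(0.5)
A=cv2.cvtColor(viewer.camera("wrist"),cv2.COLOR_RGB2BGR); B=cv2.cvtColor(viewer.camera("scene"),cv2.COLOR_RGB2BGR)
print(status.sense()["time"])
k=cv2.INTER_CUBIC
cv2.imwrite("pics/tip2.png",np.hstack([cv2.resize(A[0:150,210:345],(450,500),interpolation=k),cv2.resize(B[130:200,195:244],(350,500),interpolation=k)]))
E
```

```text
13.3833
```

View pics/tip2.png

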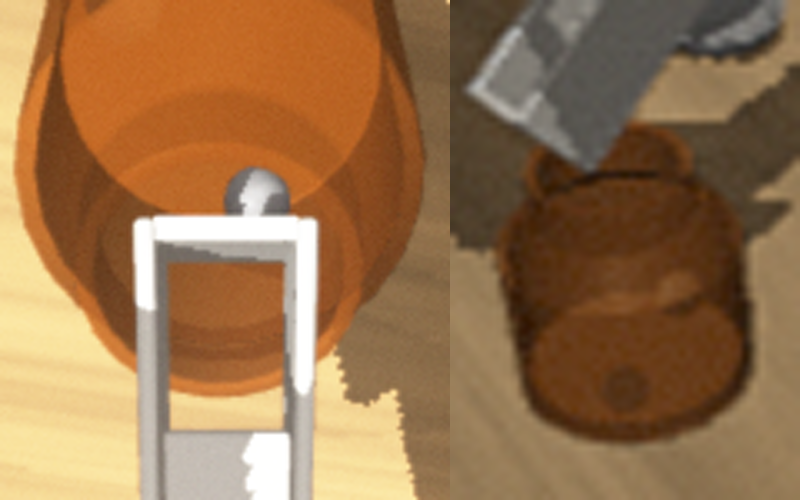

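```bash
python3 - <<'E'
from h import *
w=campose("wrist"); s=campose("scene")
a=atz((219.8,184.2),.011,s); b=atz((227.2,170.6),.011,s); d=atz((287.4,57),.011,w)
print("scene dark",a,proj(a,w),"scene bright",b,proj(b,w),"wrist",d,proj(d,s))
E
```

```text
scene dark [ 0.62557522 -0.21654479  0.011     ] [248.29815635   4.54211155] scene bright [ 0.58661724 -0.2543709   0.011     ] [289.05450915  63.90556557] wrist [ 0.59219274 -0.25182233  0.011     ] [225.64592059 171.88857955]
```

The wrist ball and the bright spot in the scene view are the same ball. The dark disc would be the second ball, inside the far wall. To be sure, I'll tip a little further over the mouth, level out over the jar, and look again.

```bash
python3 - <<'E'
from h import *
y=10.6; m=np.array([.614,-.240,.085])
for th,h in ((46,.023),(38,.025),(24,.03),(12,.035),(0,.04)):
    manip.move_linear(tcp(grip_for_outlet(m+[0,0,h],y,th),y,th),tool(y,th),rate=.06)
    if th==46: manip.pause(.6)
g=grip_for_outlet(m+[0,0,.04],y)
g2=g-C(y).apply([.04,0,0])+[0,0,.02]
manip.move_linear(tcp(g2,y),rate=.1)
s=status.sense(); print(s["time"],s["width"],s["ft_force"])
A=cv2.cvtColor(viewer.camera("wrist"),cv2.COLOR_RGB2BGR); B=cv2.cvtColor(viewer.camera("scene"),cv2.COLOR_RGB2BGR)
cv2.imwrite("pics/w5.png",A); cv2.imwrite("pics/s5.png",B)
k=cv2.INTER_CUBIC
W=cv2.resize(A[0:420,190:360],(240,593),interpolation=k)
J=cv2.resize(B[140:200,190:250],(540,593),interpolation=k)
cv2.imwrite("pics/chk.png",np.clip(np.hstack([W,J])*1.3,0,255).astype(np.uint8))
E
```

```text
16.6833 0.013926269058573732 [ 0.72439742  0.1621831  -2.01550786]
```

View pics/chk.png

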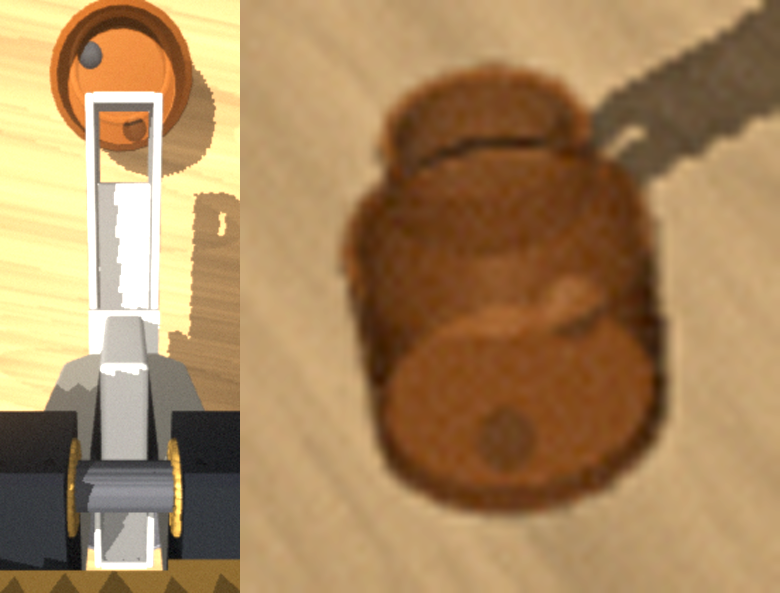

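Both balls lie in the jar, at (90,55) and (135,128) in the wrist view, and the rear of the chute looks empty. I'll set the chute back where it was.

```bash
python3 - <<'E'
from h import *
y=10.6; g=np.array([.5045,.057,.066])
s=status.sense(); p=tcp(g,y)
manip.move_linear([p[0],p[1],s["position"][2]],rate=.18)
manip.move_linear(p+[0,0,.015],rate=.12)
manip.move_linear(p+[0,0,.001],rate=.03)
s=status.sense(); print(s["ft_force"],s["position"])
if s["ft_force"][2]<1:
    manip.move_linear(p-[0,0,.0005],rate=.02); print(status.sense()["ft_force"])
manip.open_gripper(); manip.pause(.3)
manip.move_linear(p+[0,0,.15],rate=.15)
manip.movep([.45,-.5,.3],tool(y))
s=status.sense(); print(s["time"],s["width"])
A=cv2.cvtColor(viewer.camera("top"),cv2.COLOR_RGB2BGR); B=cv2.cvtColor(viewer.camera("scene"),cv2.COLOR_RGB2BGR)
k=cv2.INTER_CUBIC
cv2.imwrite("pics/end.png",np.hstack([cv2.resize(A[160:340,190:440],(480,346),interpolation=k),cv2.resize(B[130:280,180:318],(318,346),interpolation=k)]))
E
```

```text
[ 0.40316233  0.09318715 -2.22354022] [0.50441994 0.05700889 0.04784057]
[-1.35725576  0.34847938  3.34192174]
25.6167 0.09294551503098884
```

View pics/end.png

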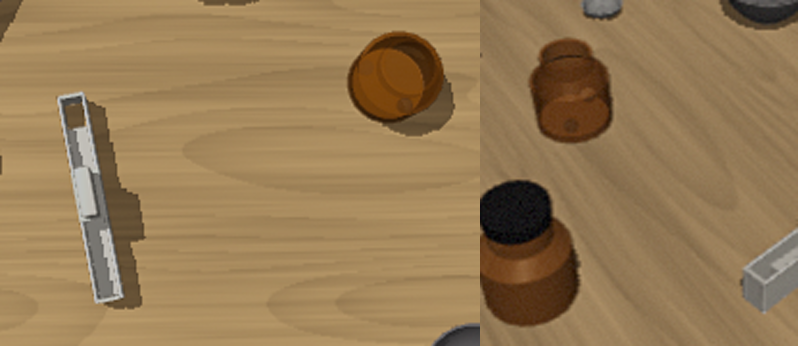

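The chute stands upright and empty at its old spot. The jar is standing in the same place, and the robot is clear of everything. I'm handing in.

```bash
python3 -c "
from bench import manip,status
print(manip.sign_off(), status.sense()['time'])"
```

```text
the job is handed in; nothing more can be done
the job is handed in; nothing more can be done
```

I picked up the white chute by its fin and held the outlet 2–3.5 cm above the open narrow-necked jar. I tipped it to 38°, then briefly to 46°, so both balls ran into the jar. Then I set the empty chute back upright in its original place and handed the job in, at about 26 s of the 45 s allowed.

**Last checks:**
- The wrist view after pouring showed both balls on the jar floor and the chute's visible parts, including its rear, empty.
- The last top view showed the chute upright and empty, and the jar standing unmoved. Only one ball can be made out in the jar there.
- The gripper was open and clear of everything before hand-in.

**Disagreements:** the cameras' first estimates of the mouth position differed by about 5–10 mm. I used a mean of about (0.614, -0.240) m, and it matched the rim in both views before I poured. I read the wrist force only between moves, and those readings stayed within about 4 N.

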